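# Pump up the pellet press and hang its warning tag

### The arm

A 6-joint arm with a two-finger parallel gripper is mounted at the origin on the work surface. World frame = base frame: x ahead of the robot, y to its left, z up, the work surface at z = 0. Lengths are in m, angles in degrees, forces in N, time in s.
With the tool pointing down it reaches from about 0.35 to 0.975 m from the base axis. Payload 17.4 kg.
Tool frame: the origin (TCP) lies at the very end of the fingers, on their centre line; the grasp point (between the pads) lies 19 mm behind it; z points along the fingers, x is the direction in which the jaws open and shut, and the axes are right-handed (so a half turn about z gives the same grasp; the last joint's range is limited). The gripper opens to 85 mm and grips with 20 to 120 N. Pads are 22 mm wide; open, the fingers measure 114 mm over their backs; the gripper's body (76 mm by 85 mm) begins 54 mm behind the grasp point. The pads swing forward as they close: fully open they stand 13 mm farther back than shut.
Start: joints at [67.907, 6.646, 82.598, -0, 90.757, -2.166], TCP at [0.23, 0.635, 0.231] pointing down, gripper open.
Joint ranges: [-162.19, 162.19], [-47.58, 125.68], [4.15, 143.07], [-65.23, 245.23], [0.69, 171.88], [-170.13, 170.13]. Speed limits (degrees/s): [108.29, 108.29, 127.2, 180, 180, 180].

### API

Orientations are given as [roll, pitch, yaw] about the fixed x, y, z axes, in that order (R = Rz(yaw) Ry(pitch) Rx(roll)).
In Python, from workcell import robot gives the robot as it stands.
- The arm moves only by the shell command python3 -m pendant 'ROWS' [OPENING] [FORCE]. ROWS is JSON, a list of rows, each a list of 2 entries, a list of its own where there are three numbers: the shift along the tool's x, y, z in mm, then the turn, a rotation vector about the tool's x, y, z in degrees. A call has 1 to 20 rows; each row is the pose to reach, as a shift and turn from the pose commanded when the call began, along the tool's axes at that moment; what a row does not reach only later rows make up. A row lasts 1/10 s, in which the tool goes at most 50 mm and 8.59 degrees, less where a joint would pass 70% of its speed; a pose out of reach is approached as far as the arm can. A call with a gripper value outside its range is refused whole. OPENING is the finger opening in mm, from 0 to 85.4, set as the call begins (- or left out, the last holds). The fingers move at their own pace and stop on an object; FORCE is the grip in N (left out, the last holds). Time passes only in rows, so rows that repeat a pose let the fingers close. It gives the time, the measured TCP pose, the force and the opening at its end, in the units of the state.
- robot.read_state(): the state, without advancing time (a new reading comes with each control period).
- robot.get_image(name): name is "side" or "top" or "wrist"; returns a dict with "pixels" (420x560x3 uint8, blue, green, red), "mtx" (3x3 intrinsics, pixels), "world_from_camera" (4x4, takes a point from camera to world coordinates); the wrist camera has in their place "T_tool_cam" (4x4, takes a point from camera to tool coordinates, whose origin is the TCP and whose axes are the tool frame's). Camera axes: x right, y down, z forward; pixel columns grow to the right and rows downward; lengths in m; the calibration is good to about 2 mm. The wrist camera is an equidistant fisheye: a pixel r from the principal point sees the ray r / f radians off the axis. A picture is of the moment at which its call begins: read the wrist's pose just before it. There is no depth.
- robot.hand_in(): hands the job in, once; it reports no verdict.
The state is a dict: "t": time; "joint_pos": joint angles; "qd": joint speeds; "joint_torque": joint torques, N m; "tcp_pos": TCP position; "tcp_rot": TCP orientation; "wrist_force": force on the tool from outside, world axes, zero at the start; "torque": the same for the moment, N m; "width": finger opening in m.
Only numpy, scipy, OpenCV 4.12 (cv2) and the standard library are available. Lean on these libraries where they do the work, as an engineer would, in place of code of your own. Each camera call takes 0.05 s, during which the arm holds its last target. There are 200 camera calls.

### The job

Pump the yellow-paddled lever of the blue sample press through full strokes, right down and letting it spring all the way back up, until the brass die on the platen has been raised right up against the press's head; raise it only with the lever, never by touching platen or die. Then take the red warning tag from its stand and hang it by its eye on the red peg on the side of the press's head, and let go of it. Leave the other things on the counter where they are.

Things in the scene. Friction and masses are not known exactly. Their poses are not given: they have to be found in the camera images.
- press: blue hand-pumped pellet press, bolted to the counter. Origin under the centre of its base, z up. Base 160 mm (x) by 180 mm (y) by 130 mm high; two columns at y = -70 and +70 mm carry the head, a block 100 mm (x) by 180 mm (y) from 237 to 277 mm high (nut tops 286 mm). Pump lever on its -y side, red peg on its +y side
- lever (a joint): pump lever, hinged at lever_pivot about the press's x, reaching out to the press's -y. 0 = rest, sprung up, 0.6 rad above level; grows as the paddle is pressed down; 0.8 rad = bottom stop, 0.2 rad below level. Pressing the paddle takes about 3 N at the top to 9 N at the bottom; let go, it springs back up in about half a second. No grasp needed
- lever_pivot (a point): centre of the lever's hinge, 105 mm to -y of the press's centre line, 100 mm above the counter; axes as the press's
- paddle (a point): centre of the upper face of the lever's yellow paddle (44 mm along the press's x, 62 mm along the lever, 16 mm thick), 200 mm along the lever from the hinge and 8 mm above the lever's centre line; at rest about 220 mm above the counter, at the bottom stop about 68 mm
- platen (a joint): height of the ram's platen and die in m: starts between 0.006 and 0.019, fully up at about 0.051 where the die meets the head. A ratchet in the base raises it about 10 mm (the first time up to about 15) per full down stroke and holds it; a stroke ending short of 0.65 rad, or begun before the lever is back up, may gain nothing. 3 or 4 full strokes are needed; further ones do nothing
- die_top (a point): centre of the top of the die's plunger, which is to meet the underside of the head (237 mm above the counter). Round steel platen (88 mm diameter, 14 mm thick), between the columns, with the brass die (48 mm diameter, 30 mm tall) and its steel plunger (28 mm diameter, 9 mm) fixed on it
- peg_hang (a point): point on the red peg's centre line where the tag should hang; the peg is 8 mm thick, 245 mm above the counter, level, along the press's +y from the side of the head (60 mm to -y of this point) to 35 mm to +y of it, then turned up; axes as the press's
- peg_tip (a point): centre of the peg's upturned tip, 48 mm to +y of peg_hang and 11 mm higher (8 mm thick, round end)
- stand: tag stand fixed to the counter: dark plate 100 by 60 mm, 10 mm thick, with two grey walls 30 mm high along its x that make a slot 11 mm wide (in y); origin under its centre
- tag: red plastic tag standing upright in the stand's slot, 90 g. Origin at the middle of its lower edge, z up, x along its width, y through its thickness; same from both sides. Plate 60 mm wide, 98 mm tall, 8 mm thick; round eye of 31 mm diameter centred 73 mm up; above it a yellow grip tab 30 mm wide (x), 12 mm thick (y), from 98 to 130 mm up
- tag_eye (a point): centre of the tag's round eye; axes as the tag's
- jar: a small clear wide-mouth sample jar with a white lid, 64 mm diameter, 90 mm tall; origin under its centre
- bottle: a grey plastic sample bottle, 66 mm diameter, 130 mm tall; origin under its centre
- beaker: a glass beaker, 80 mm diameter at the rim, 90 mm tall; origin under its centre
- dish1: an aluminium weighing dish, 64 mm diameter, 14 mm high; origin under its centre
- dish2: a second aluminium weighing dish, like dish1; origin under its centre
- sieve: a brass sieve ring lying flat, 120 mm diameter, 40 mm high; origin under its centre
- weight: a small brass balance weight with a knob, 40 mm diameter, 62 mm tall; origin under its centre
There are look-alikes about, which are no part of the job. Of the things that look like the tag, the middle-sized one is meant.

How it is judged:
By the outcome, as a careful person would: the job done as asked, in the order asked, and still so for the second after the job is handed in, with the robot touching nothing.
It also fails if it takes over 72 s, if anything falls off the work surface, if the arm or the gripper's body presses on something with over 40 N, if the wrist force passes 120 N, or if a joint passes its speed limit or range.

## Working session

There is one attempt and no reset: what is moved stays moved. The work goes in short steps, Python scripts to look and compute and a shell command to move; the robot and the scene stay as the last step left them, time stands still between calls to the robot, and variables do not carry over. Pictures are saved under pics/ and viewed, about 8 in all and at most 12, crops included, and the job is handed in when it is done.

```bash
mkdir -p pics; ls
python3 - <<'E'
from workcell import robot
import cv2,pickle
s=robot.read_state();print(s)
for n in("side","top","wrist"):
    i=robot.get_image(n);cv2.imwrite(f"pics/{n}0.png",i["pixels"]);pickle.dump(i,open(f"{n}0.pkl","wb"))
    print(n,i["mtx"].round(1).tolist(),i.get("world_from_camera",i.get("T_tool_cam")).round(3).tolist())
E
```

```text
pics
{'t': 0.0, 'joint_pos': array([ 6.79069453e+01,  6.67388308e+00,  8.26370784e+01, -8.72916852e-04,
        9.07564209e+01, -2.16511843e+00]), 'qd': array([ 0.00958249, -0.01795456,  0.01685595, -0.00558004,  0.15076888,
        0.09185521]), 'joint_torque': array([-1.10322304e-03, -7.32011676e+01, -6.32458878e+01, -1.11093211e-04,
        6.84164945e-03,  5.65266362e-05]), 'tcp_pos': array([0.22999579, 0.63439558, 0.23055058]), 'tcp_rot': array([-1.79998327e+02,  6.73671742e-02,  7.00720537e+01]), 'wrist_force': array([ 0.14693157, -0.51998133, -1.05662475]), 'torque': array([-0.01709043,  0.01592686,  0.04895097]), 'width': 0.08545979272686842}
side [[397.8, 0.0, 284.7], [0.0, 397.8, 210.5], [0.0, 0.0, 1.0]] [[0.997, -0.052, 0.05, 0.437], [-0.072, -0.727, 0.683, -0.721], [0.001, -0.685, -0.728, 0.944], [0.0, 0.0, 0.0, 1.0]]
top [[492.1, 0.0, 282.8], [0.0, 492.1, 208.4], [0.0, 0.0, 1.0]] [[-0.021, -0.999, 0.029, 0.445], [-1.0, 0.02, -0.012, 0.018], [0.012, -0.03, -0.999, 1.753], [0.0, 0.0, 0.0, 1.0]]
wrist [[325.2, 0.0, 278.5], [0.0, 325.2, 214.8], [0.0, 0.0, 1.0]] [[1.0, 0.001, -0.002, 0.001], [0.0, 0.948, 0.318, -0.081], [0.002, -0.318, 0.948, -0.143], [0.0, 0.0, 0.0, 1.0]]
```

View pics/side0.png

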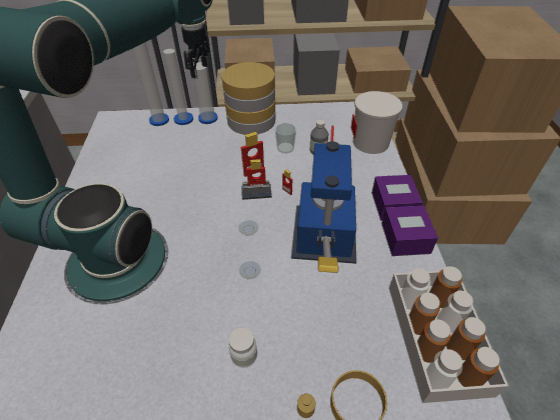

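View pics/top0.png

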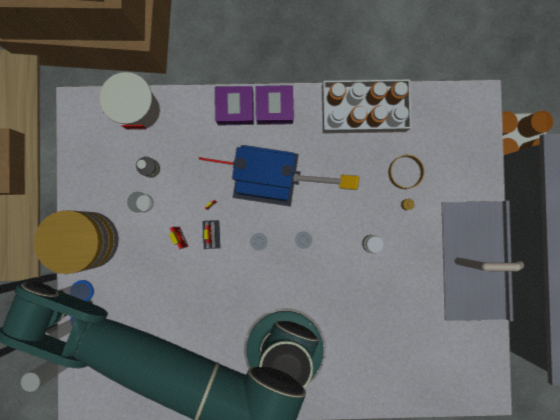

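Side view: the press is at about (328,210) with its yellow paddle at (328,265). The tag-like objects are at (253,150), (257,172) in the stand, and (287,182). In the top view they are at (178,237), (211,235) in the stand, and (210,204). I'll enlarge to confirm which is which and to measure.

Run:
```python
import cv2,numpy as np
t=cv2.imread("pics/top0.png");s=cv2.imread("pics/side0.png")
a=cv2.resize(t[140:260,160:370],None,fx=3.8,fy=3.8,interpolation=cv2.INTER_CUBIC)[:, :800]
a=cv2.resize(t[140:255,165:365],(800,460),interpolation=cv2.INTER_CUBIC)
cv2.imwrite("pics/c1.png",a)
b=cv2.resize(s[115:280,230:370],None,fx=3.6,fy=3.6,interpolation=cv2.INTER_CUBIC)
cv2.imwrite("pics/c2.png",b)
```

```text
(no output)
```

View pics/c1.png

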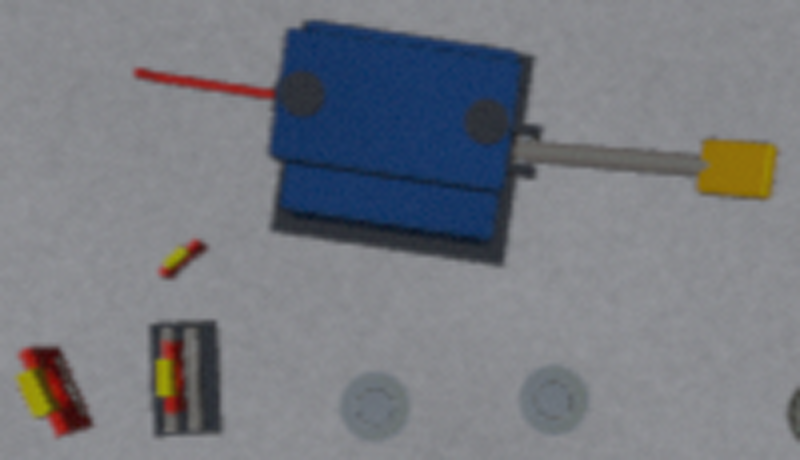

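View pics/c2.png

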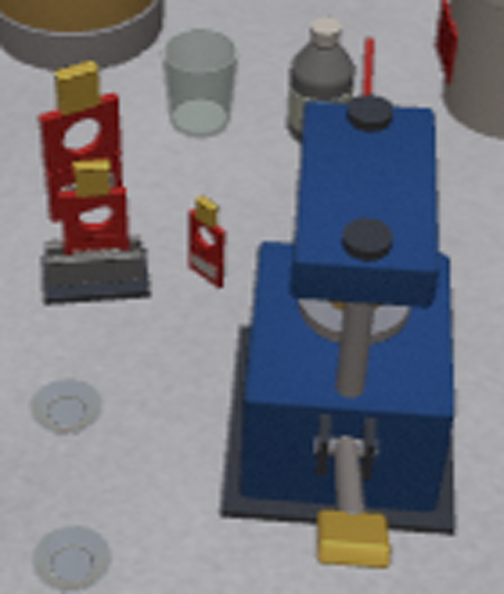

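The crops confirm three look-alikes. The largest stands free at top-image (178,237), the smallest at (210,204), and the middle-sized one is in the stand at (211,235), so that one is the tag. Next I'll fit the poses.

```bash
cat > h.py <<'E'
import numpy as np,pickle,cv2
from scipy.optimize import least_squares
from scipy.spatial.transform import Rotation as R
def proj(im,P):
    T=np.linalg.inv(im["world_from_camera"]);c=T[:3,:3]@np.asarray(P,float)+T[:3,3]
    p=im["mtx"]@c;return p[:2]/p[2]
def fit(obs,x0):
    f=lambda v:np.concatenate([proj(im,R.from_euler('z',v[2]).apply(p)+[v[0],v[1],0])-px for im,p,px in obs])
    r=least_squares(f,x0,loss='soft_l1');return r.x,f(r.x).reshape(-1,2)
def w(v,p): return R.from_euler('z',v[2]).apply(p)+[v[0],v[1],0]
E
python3 - <<'E'
from h import *
T=pickle.load(open("top0.pkl","rb"));S=pickle.load(open("side0.pkl","rb"))
t=lambda x,y:np.array([x/4+165,y/4+140]);s=lambda x,y:np.array([x/3.6+230,y/3.6+115])
o=[(T,[0,.07,.286],t(302,93)),(T,[0,-.07,.286],t(486,121)),(T,[0,.198,.258],t(139,72)),
(S,[0,.07,.286],s(369,108)),(S,[0,-.07,.286],s(367,234)),(S,[0,.198,.260],s(369,40)),
(T,[-.05,.09,.277],t(272,157)),(T,[-.05,-.09,.277],t(504,190)),(T,[0,-.274,.22],t(736,168))]
v,r=fit(o,[.5,0,0]);print("press",v.round(4),np.degrees(v[2]));print(r.round(1).tolist())
for n,p in dict(pivot=[0,-.105,.1],pad=[0,-.105-.2*np.cos(.6)+.008*np.sin(.6),.1+.2*np.sin(.6)+.008*np.cos(.6)],hang=[0,.15,.245],tip=[0,.198,.256]).items(): print(n,w(v,p).round(4))
o=[(T,[.05,.03,.01],t(150,325)),(T,[.05,-.03,.01],t(216,321)),(T,[-.05,-.03,.01],t(222,432)),(T,[-.05,.03,.01],t(155,436))]
v,r=fit(o,[.4,.2,0]);print("stand",v.round(4),np.degrees(v[2]));print(r.round(1).tolist())
o=[(T,[0,0,.145],t(165,377)),(S,[0,0,.145],s(92,163))]
f=lambda x:np.concatenate([proj(im,x)-px for im,_,px in o])
q=least_squares(f,[.4,.2,.13]);print("tab top",q.x.round(4),q.fun.round(1))
E
```

```text
press [ 0.6147  0.0555 -0.1688] -9.673681268112121
[[-0.2, -0.3], [0.1, -0.3], [-0.4, -0.2], [-0.2, 0.7], [-0.5, 0.9], [-0.4, 0.1], [-1.6, -0.5], [-0.3, 0.1], [1.7, -0.1]]
pivot [ 0.5971 -0.0481  0.1   ]
pad [ 0.5701 -0.2063  0.2195]
hang [0.6399 0.2033 0.245 ]
tip [0.648  0.2506 0.256 ]
stand [0.4088 0.2508 0.0345] 1.9794254555534752
[[-0.3, -0.3], [0.2, -0.2], [0.2, 0.3], [-0.1, 0.2]]
tab top [0.4148 0.2497 0.145 ] [-0.  -0.5 -0.5  0. ]
```

```bash
python3 -m pendant '[[[0,0,-60],[0,0,0]],[[0,0,-100],[0,0,0]],[[-675,606,-90],[0,0,79.7]],[[-675,606,-90],[0,0,79.7]],[[-675,606,-90],[0,0,79.7]],[[-675,606,-90],[0,0,79.7]],[[-675,606,-90],[0,0,79.7]],[[-675,606,-90],[0,0,79.7]],[[-675,606,-90],[0,0,79.7]],[[-675,606,-90],[0,0,79.7]],[[-675,606,-90],[0,0,79.7]],[[-675,606,-90],[0,0,79.7]],[[-675,606,-90],[0,0,79.7]],[[-675,606,-90],[0,0,79.7]],[[-675,606,-90],[0,0,79.7]],[[-675,606,-90],[0,0,79.7]],[[-675,606,-90],[0,0,79.7]],[[-675,606,-90],[0,0,79.7]],[[-675,606,-90],[0,0,79.7]],[[-675,606,-90],[0,0,79.7]]]' 0 40; python3 -m pendant '[[[0,0,0],[0,0,0]],[[0,0,0],[0,0,0]],[[0,0,0],[0,0,0]]]'
```

```text
t: 2.15
tcp_pos: [0.5673, -0.2021, 0.3212]
tcp_rot: [-180.0, -0.0, -9.7]
wrist_force: [1.1, 0.7, 0.3]
width: -0.0002
t: 2.45
tcp_pos: [0.5668, -0.1992, 0.3215]
tcp_rot: [-180.0, -0.0, -9.6]
wrist_force: [0.5, -0.2, -0.5]
width: 0.0
```

```bash
cat >> h.py <<'E'
def wrist(name):
    from workcell import robot
    s=robot.read_state();i=robot.get_image("wrist");cv2.imwrite(f"pics/{name}.png",i["pixels"])
    Tw=np.eye(4);Tw[:3,:3]=R.from_euler('xyz',s["tcp_rot"],degrees=True).as_matrix();Tw[:3,3]=s["tcp_pos"]
    i["wfc"]=Tw@i["T_tool_cam"];pickle.dump(i,open(name+".pkl","wb"));return i
def ray(i,px):
    K=i["mtx"];d=np.array([(px[0]-K[0,2])/K[0,0],(px[1]-K[1,2])/K[1,1]]);th=np.linalg.norm(d)
    c=np.array([*(np.sin(th)*d/max(th,1e-9)),np.cos(th)]);return i["wfc"][:3,3],i["wfc"][:3,:3]@c
def atz(i,px,z):
    o,d=ray(i,px);return o+d*(z-o[2])/d[2]
def pix(i,P):
    c=np.linalg.inv(i["wfc"])@np.array([*P,1.]);th=np.arctan2(np.hypot(c[0],c[1]),c[2]);n=np.hypot(c[0],c[1])
    K=i["mtx"];return np.array([K[0,2]+K[0,0]*th*c[0]/n,K[1,2]+K[1,1]*th*c[1]/n])
E
python3 - <<'E'
from h import *
i=wrist("w1")
h=cv2.cvtColor(i["pixels"],cv2.COLOR_BGR2HSV);m=cv2.inRange(h,(18,120,80),(35,255,255))
n,l,st,c=cv2.connectedComponentsWithStats(m)
for k in range(1,n):
    if st[k,4]>300: print(st[k],c[k],atz(i,c[k],.2195))
print(pix(i,[.5701,-.2063,.2195]))
E
```

```text
[ 259  187   54   74 3748] [285.17475987 224.8839381 ] [ 0.57130228 -0.2088041   0.2195    ]
[283.19143012 222.22967213]
```

View pics/w1.png

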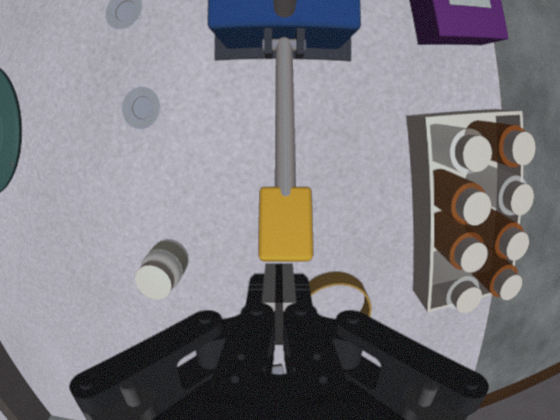

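The wrist view shows the paddle centred at (285,225), with the closed fingertips just outboard of it. First stroke along the lever's arc.

```bash
python3 -m pendant '[[[5,9,50],[0,0,0]],[[5,9,95],[0,0,0]],[[5,17,114],[0,0,0]],[[5,29,136],[0,0,0]],[[5,37,155],[0,0,0]],[[5,43,174],[0,0,0]],[[5,47,194],[0,0,0]],[[5,48,213],[0,0,0]],[[5,47,233],[0,0,0]],[[5,46,250],[0,0,0]],[[5,46,253],[0,0,0]],[[5,46,253],[0,0,0]],[[5,46,253],[0,0,0]]]'; python3 -c "
from h import *
from workcell import robot
import pickle
i=robot.get_image('side');cv2.imwrite('pics/s1.png',i['pixels']);pickle.dump(i,open('s1.pkl','wb'))"
```

```text
t: 3.8
tcp_pos: [0.5646, -0.2451, 0.07]
tcp_rot: [180.0, -0.1, -9.5]
wrist_force: [-3.4, 0.1, 8.7]
width: 0.0002
```

```bash
python3 -m pendant '[[[0,0,2],[0,0,0]],[[0,0,4],[0,0,0]],[[0,0,5],[0,0,0]]]'; python3 -m pendant '[[[0,0,-20],[0,0,0]],[[0,1,-45],[0,0,0]],[[-1,0,-85],[0,0,0]],[[0,-12,-120],[0,0,0]],[[0,-37,-165],[0,0,0]],[[0,-37,-185],[0,0,0]],[[0,-37,-185],[0,0,0]],[[0,-37,-185],[0,0,0]],[[0,-37,-185],[0,0,0]],[[0,-37,-185],[0,0,0]]]'; python3 -c "
from h import *
from workcell import robot
i=robot.get_image('side');cv2.imwrite('pics/s2.png',i['pixels']);
a=cv2.imread('pics/s1.png');b=i['pixels'];c=lambda p:cv2.resize(p[130:280,280:370],None,fx=4,fy=4,interpolation=cv2.INTER_CUBIC)
cv2.imwrite('pics/s12.png',np.hstack([c(a),c(b)]))"
```

```text
t: 4.15
tcp_pos: [0.5651, -0.2451, 0.068]
tcp_rot: [180.0, -0.2, -9.5]
wrist_force: [-18.5, 10.2, 43.3]
width: -0.0
t: 5.15
tcp_pos: [0.5701, -0.2094, 0.2471]
tcp_rot: [-180.0, 0.1, -9.6]
wrist_force: [-0.6, 0.1, -0.3]
width: -0.0003
```

View pics/s12.png

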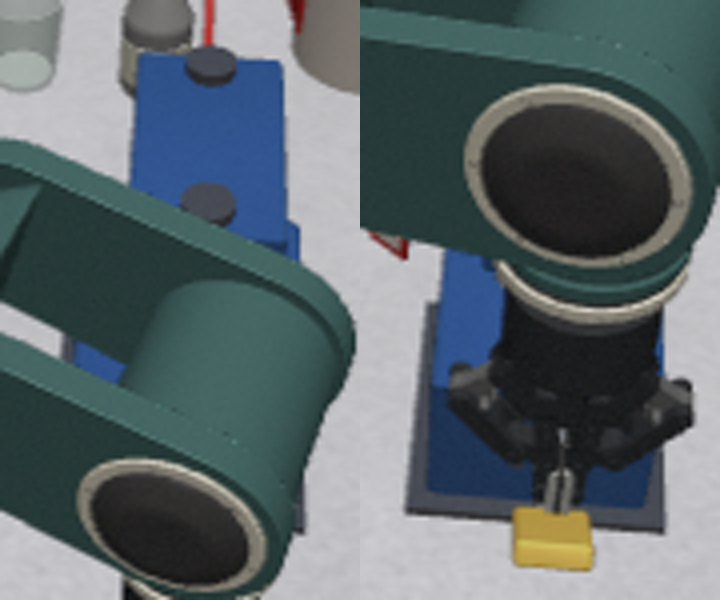

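The lever reached its bottom stop (z 0.068, 43 N) and sprang back up: the paddle is at rest below the tip. Next are gentler full strokes.

```bash
for k in 1 2; do python3 -m pendant '[[[0,0,22],[0,0,0]],[[0,8,41],[0,0,0]],[[0,20,63],[0,0,0]],[[0,28,82],[0,0,0]],[[0,34,101],[0,0,0]],[[0,38,121],[0,0,0]],[[0,39,140],[0,0,0]],[[0,38,160],[0,0,0]],[[0,37,177],[0,0,0]],[[0,37,182],[0,0,0]],[[0,37,183],[0,0,0]],[[0,37,183],[0,0,0]],[[0,37,183],[0,0,0]]]';  python3 -m pendant '[[[0,0,-20],[0,0,0]],[[0,1,-45],[0,0,0]],[[0,0,-85],[0,0,0]],[[0,-12,-120],[0,0,0]],[[0,-37,-165],[0,0,0]],[[0,-37,-183],[0,0,0]],[[0,-37,-183],[0,0,0]],[[0,-37,-183],[0,0,0]],[[0,-37,-183],[0,0,0]],[[0,-37,-183],[0,0,0]]]'; done
```

```text
t: 6.5
tcp_pos: [0.5647, -0.2463, 0.068]
tcp_rot: [180.0, -0.1, -9.6]
wrist_force: [-11.1, 6.6, 30.0]
width: -0.0001
t: 7.5
tcp_pos: [0.5701, -0.2098, 0.2467]
tcp_rot: [-180.0, 0.1, -9.7]
wrist_force: [0.6, 0.1, -0.2]
width: -0.0002
t: 8.8
tcp_pos: [0.5646, -0.2463, 0.068]
tcp_rot: [180.0, -0.1, -9.6]
wrist_force: [-12.7, 6.1, 32.2]
width: -0.0001
t: 9.8
tcp_pos: [0.5701, -0.2098, 0.2467]
tcp_rot: [-180.0, 0.1, -9.7]
wrist_force: [-0.7, -0.4, -0.4]
width: 0.0004
```

```bash
for k in 1 2; do python3 -m pendant '[[[0,0,22],[0,0,0]],[[0,8,41],[0,0,0]],[[0,20,63],[0,0,0]],[[0,28,82],[0,0,0]],[[0,34,101],[0,0,0]],[[0,38,121],[0,0,0]],[[0,39,140],[0,0,0]],[[0,38,160],[0,0,0]],[[0,37,177],[0,0,0]],[[0,37,182],[0,0,0]],[[0,37,183],[0,0,0]],[[0,37,183],[0,0,0]],[[0,37,183],[0,0,0]]]';  python3 -m pendant '[[[0,0,-20],[0,0,0]],[[0,1,-45],[0,0,0]],[[0,0,-85],[0,0,0]],[[0,-12,-120],[0,0,0]],[[0,-37,-165],[0,0,0]],[[0,-37,-183],[0,0,0]],[[0,-37,-183],[0,0,0]],[[0,-37,-183],[0,0,0]],[[0,-37,-183],[0,0,0]],[[0,-37,-183],[0,0,0]]]'; done
python3 - <<'E'
from h import *
# tool displacement to above the tag tab, camera yaw 92
Rt=R.from_euler('xyz',[180,0,-9.67],degrees=True)
print(Rt.inv().apply(np.array([.412,.250,.30])-[.5701,-.2098,.2467])*1000)
E
```

```text
t: 11.1
tcp_pos: [0.5645, -0.2463, 0.0679]
tcp_rot: [180.0, -0.1, -9.6]
wrist_force: [-12.4, 6.1, 32.6]
width: 0.0004
t: 12.1
tcp_pos: [0.5701, -0.2098, 0.2467]
tcp_rot: [-180.0, 0.1, -9.7]
wrist_force: [-0.2, -0.5, -0.6]
width: -0.0002
t: 13.4
tcp_pos: [0.5645, -0.2463, 0.0679]
tcp_rot: [180.0, -0.1, -9.6]
wrist_force: [-12.7, 7.2, 32.4]
width: 0.0001
t: 14.4
tcp_pos: [0.5701, -0.2098, 0.2467]
tcp_rot: [-180.0, 0.1, -9.7]
wrist_force: [-0.7, 0.6, -1.4]
width: -0.0003
[-233.08774211 -426.71038712  -53.3       ]
```

```bash
python3 -m pendant '[[[0,0,-50],[0,0,0]],[[-40,0,-80],[0,0,0]],[[-233,-427,-100],[0,0,-101.7]],[[-233,-427,-100],[0,0,-101.7]],[[-233,-427,-100],[0,0,-101.7]],[[-233,-427,-100],[0,0,-101.7]],[[-233,-427,-100],[0,0,-101.7]],[[-233,-427,-100],[0,0,-101.7]],[[-233,-427,-100],[0,0,-101.7]],[[-233,-427,-100],[0,0,-101.7]],[[-233,-427,-100],[0,0,-101.7]],[[-233,-427,-100],[0,0,-101.7]],[[-233,-427,-53],[0,0,-101.7]],[[-233,-427,-53],[0,0,-101.7]],[[-233,-427,-53],[0,0,-101.7]],[[-233,-427,-53],[0,0,-101.7]],[[-233,-427,-53],[0,0,-101.7]]]' 40 40
python3 - <<'E'
from h import *
from workcell import robot
i=wrist("w2")
s=robot.get_image('side');pickle.dump(s,open('s3.pkl','wb'))
c=cv2.resize(s["pixels"][130:280,285:370],None,fx=2.8,fy=2.8,interpolation=cv2.INTER_CUBIC)
cv2.imwrite("pics/m3.png",np.hstack([i["pixels"],c[:420]]))
E
```

```text
t: 16.1
tcp_pos: [0.4125, 0.2502, 0.3022]
tcp_rot: [179.9, -0.0, 91.9]
wrist_force: [-0.2, 0.6, -0.7]
width: 0.0402
```

View pics/m3.png

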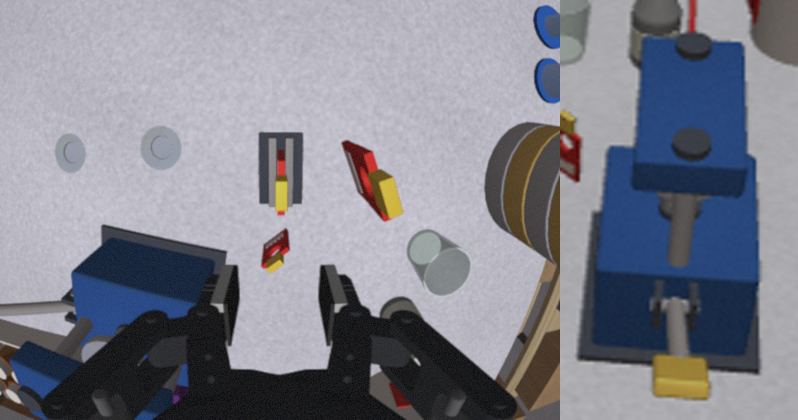

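The wrist view shows the tag's tab at (281,195), centred between the pads in the opening direction. The side crop shows the platen gone up behind the head. I'll check both numerically.

Run:
```python
from h import *
i=pickle.load(open("w2.pkl","rb"));S=pickle.load(open("s3.pkl","rb"))
h=cv2.cvtColor(i["pixels"],cv2.COLOR_BGR2HSV);m=cv2.inRange(h,(18,120,80),(35,255,255))
m[:, :260]=0;m[:,300:]=0;m[230:]=0
v,u=np.nonzero(m);print("tab u",u.min(),u.max(),"v",v.min(),v.max())
for r in range(v.min(),v.max()+1,6): print(r,u[v==r].min(),u[v==r].max())
for z0 in(.010,.015):
  for x in(.402,.4088,.415):
    V=[x,.2508,.0345]
    q=np.array([pix(i,w(V,[a,b,z0+c])) for a in(-.015,.015) for b in(-.006,.006) for c in(.098,.13)])
    print(z0,x,"pred u",q[:,0].min().round(1),q[:,0].max().round(1),"v",q[:,1].min().round(1),q[:,1].max().round(1))
P=[.6147,.0555,-.1688]
# side view: lower front edge of head, and front edge of platen top/bottom for lift 0 and .051
print("head low front",proj(S,w(P,[0,-.09,.237])))
for L in(.006,.031,.041,.046,.051): print(L,"platen front top/bot",proj(S,w(P,[0,-.044,.147+L])),proj(S,w(P,[0,-.044,.133+L])))
s=S["pixels"];p=proj(S,w(P,[0,-.09,.237])).round().astype(int)
for du in (-12,10):
  print(du,[s[r,p[0]+du].tolist() for r in range(p[1]-4,p[1]+22)])
```

```text
tab u 275 287 v 176 210
176 277 285
182 276 286
188 275 287
194 276 286
200 275 286
206 276 286
0.01 0.402 pred u 273.2 285.8 v 162.7 198.6
0.01 0.4088 pred u 273.0 285.6 v 169.1 205.2
0.01 0.415 pred u 272.8 285.3 v 174.9 211.3
0.015 0.402 pred u 273.1 285.9 v 163.5 200.0
0.015 0.4088 pred u 272.9 285.7 v 170.0 206.7
0.015 0.415 pred u 272.7 285.4 v 175.8 212.9
head low front [329.5535574  200.82503684]
0.006 platen front top/bot [327.33544956 210.51478363] [326.93513707 213.99554178]
0.031 platen front top/bot [328.06931196 204.13377493] [327.6552943 207.7337009]
0.041 platen front top/bot [328.3699139  201.52001019] [327.95021643 205.16932276]
0.046 platen front top/bot [328.52176878 200.19961646] [328.09918746 203.87400432]
0.051 platen front top/bot [328.67467393 198.87009057] [328.24917894 202.56981306]
-12 [[70, 42, 24], [83, 53, 36], [124, 71, 41], [124, 72, 41], [123, 71, 41], [124, 71, 41], [123, 71, 40], [124, 70, 39], [124, 71, 39], [126, 72, 42], [126, 73, 42], [126, 71, 40], [125, 71, 41], [125, 70, 41], [125, 71, 40], [126, 73, 43], [127, 73, 44], [125, 71, 40], [125, 71, 39], [123, 69, 39], [124, 70, 40], [125, 71, 40], [124, 69, 39], [124, 72, 40], [123, 70, 39], [124, 70, 40]]
10 [[72, 44, 27], [70, 43, 27], [69, 42, 27], [123, 71, 39], [124, 70, 39], [125, 72, 42], [125, 72, 40], [125, 71, 40], [125, 71, 40], [124, 70, 38], [126, 71, 40], [127, 73, 41], [125, 70, 40], [125, 70, 39], [125, 71, 39], [127, 74, 42], [126, 72, 42], [125, 71, 41], [124, 70, 38], [124, 71, 40], [124, 70, 39], [123, 68, 38], [123, 71, 39], [125, 71, 41], [124, 71, 39], [124, 71, 40]]
```

```bash
python3 -m pendant '[[[1,2,45],[0,0,0]],[[1,2,90],[0,0,0]],[[1,2,130],[0,0,0]],[[1,2,160],[0,0,0]],[[1,2,180],[0,0,0]],[[1,2,190],[0,0,0]],[[1,2,193],[0,0,0]],[[1,2,193],[0,0,0]],[[1,2,193],[0,0,0]]]'; python3 -m pendant '[[[0,0,0],[0,0,0]],[[0,0,0],[0,0,0]],[[0,0,0],[0,0,0]],[[0,0,0],[0,0,0]],[[0,0,0],[0,0,0]],[[0,0,0],[0,0,0]],[[0,0,0],[0,0,0]],[[0,0,0],[0,0,0]]]' 0 40
```

```text
t: 17.1
tcp_pos: [0.4146, 0.2517, 0.1097]
tcp_rot: [179.9, -0.0, 92.1]
wrist_force: [0.3, -0.1, 0.4]
width: 0.0399
t: 17.9
tcp_pos: [0.4145, 0.2516, 0.1092]
tcp_rot: [179.9, -0.0, 92.1]
wrist_force: [-0.4, 0.0, 6.5]
width: 0.0115
```

```bash
python3 -m pendant '[[[0,0,-15],[0,0,0]],[[0,0,-40],[0,0,0]],[[0,0,-75],[0,0,0]],[[0,0,-110],[0,0,0]],[[0,0,-145],[0,0,0]],[[3,20,-165],[0,0,0]],[[8,60,-169],[0,0,2]],[[14,100,-169],[0,0,5]],[[19,140,-169],[0,0,8]],[[23,180,-169],[0,0,11]],[[25,210,-169],[0,0,11.8]],[[27,230,-169],[0,0,11.8]],[[27,241,-169],[0,0,11.8]],[[27,241,-169],[0,0,11.8]],[[27,241,-169],[0,0,11.8]],[[27,241,-169],[0,0,11.8]]]'
python3 - <<'E'
from h import *
from workcell import robot
i=wrist("w4")
s=robot.get_image('side');pickle.dump(s,open('s4.pkl','wb'))
c=cv2.resize(s["pixels"][85:190,290:370],None,fx=4,fy=4,interpolation=cv2.INTER_CUBIC)
a=i["pixels"][:, 60:500]
cv2.imwrite("pics/m4.png",np.hstack([a,c]))
E
```

```text
t: 19.5
tcp_pos: [0.6531, 0.2872, 0.2781]
tcp_rot: [180.0, -0.0, 80.3]
wrist_force: [0.5, 0.1, 0.0]
width: 0.0112
```

View pics/m4.png

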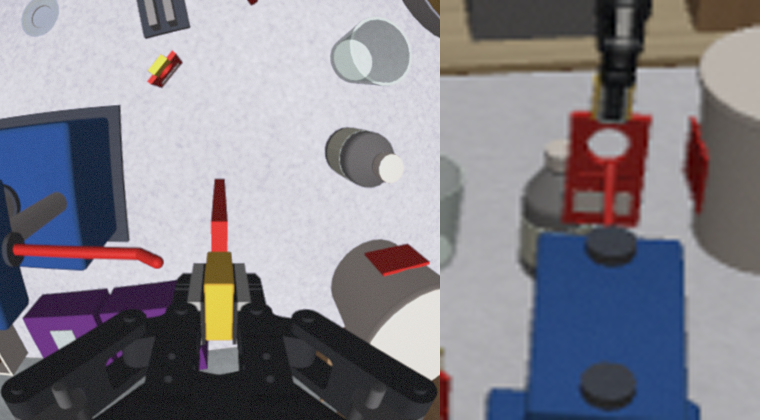

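Wrist view: tag held upright, peg tip at its left in (150,262). Side crop: eye at (608,143), peg tip top at (608,163).

Run:
```python
from h import *
S=pickle.load(open("s4.pkl","rb"));i=pickle.load(open("w4.pkl","rb"))
P=[.6147,.0555,-.1688]
c=lambda p:((p-[290,85])*4+[440,0]).round(1)
print("eye pred",c(proj(S,w(P,[0,.2355,.252]))),"at tcp x",c(proj(S,[.6531,.2872,.252])))
print("tip pred centre/top",c(proj(S,w(P,[0,.198,.256]))),c(proj(S,w(P,[0,.198,.260]))))
print("plate bot/top",c(proj(S,[.6531,.2872,.179])),c(proj(S,[.6531,.2872,.277])))
print("wrist: tip pred",pix(i,w(P,[0,.198,.260]))-[60,0],"bend",pix(i,w(P,[0,.185,.249]))-[60,0],"head end",pix(i,w(P,[0,.09,.249]))-[60,0])
o,d=ray(i,(155+60,262));n=np.array([np.cos(P[2]),np.sin(P[2]),0])
for z in(.256,.260):print(atz(i,(215,262),z))
```

```text
eye pred [608.3 144.8] at tcp x [606.9 145.2]
tip pred centre/top [608.  169.2] [608.5 164.6]
plate bot/top [598.9 223.5] [609.8 116.7]
wrist: tip pred [152.25942444 262.3587797 ] bend [134.59329803 253.60289353] head end [  6.47113386 248.69068111]
[0.64983048 0.25108261 0.256     ]
[0.64797558 0.2523068  0.26      ]
```

Predictions and image agree within about a millimetre. Slide the eye over the tip.

```bash
python3 -m pendant '[[[0,1,2],[0,0,0]],[[-8,1,2],[0,0,0]],[[-18,1,2],[0,0,0]],[[-28,1,2],[0,0,0]],[[-38,1,2],[0,0,0]],[[-48,1,2],[0,0,0]],[[-58,1,2],[0,0,0]],[[-68,1,2],[0,0,0]],[[-77,1,2],[0,0,0]],[[-84,1,2],[0,0,0]],[[-84,1,2],[0,0,0]],[[-84,1,2],[0,0,0]]]'; python3 -m pendant '[[[0,0,5],[0,0,0]],[[0,0,10],[0,0,0]],[[0,0,14],[0,0,0]],[[0,0,16],[0,0,0]],[[0,0,16],[0,0,0]],[[0,0,16],[0,0,0]]]'
```

```text
t: 20.8
tcp_pos: [0.6408, 0.2042, 0.2754]
tcp_rot: [180.0, -0.0, 80.3]
wrist_force: [0.5, 0.1, -0.7]
width: 0.0113
t: 21.4
tcp_pos: [0.6407, 0.2043, 0.2595]
tcp_rot: [180.0, -0.0, 80.3]
wrist_force: [-2.6, 0.8, 2.7]
width: 0.0111
```

```bash
python3 -m pendant '[[[0,0,0.5],[0,0,0]],[[0,0,0.5],[0,0,0]],[[0,0,0.5],[0,0,0]],[[0,0,0.5],[0,0,0]],[[0,0,0.5],[0,0,0]],[[0,0,0.5],[0,0,0]],[[0,0,0.5],[0,0,0]],[[0,0,0.5],[0,0,0]],[[0,0,0.5],[0,0,0]],[[0,0,0.5],[0,0,0]]]' 36
python3 -m pendant '[[[0,0,-10],[0,0,0]],[[0,0,-25],[0,0,0]],[[0,0,-50],[0,0,0]],[[0,0,-90],[0,0,0]],[[0,-50,-130],[0,0,0]],[[0,-100,-130],[0,0,0]],[[0,-150,-130],[0,0,0]],[[0,-200,-130],[0,0,0]],[[0,-250,-130],[0,0,0]],[[0,-250,-130],[0,0,0]],[[0,-250,-130],[0,0,0]]]'
python3 - <<'E'
from h import *
from workcell import robot
i=wrist("w5")
s=robot.get_image('side');pickle.dump(s,open('s5.pkl','wb'))
c=cv2.resize(s["pixels"][85:270,290:370],None,fx=2.8,fy=2.8,interpolation=cv2.INTER_CUBIC)[:420]
c=np.vstack([c,np.zeros((max(0,420-len(c)),c.shape[1],3),np.uint8)])
cv2.imwrite("pics/m5.png",np.hstack([i["pixels"],c]))
E
```

```text
t: 22.4
tcp_pos: [0.6408, 0.2042, 0.2589]
tcp_rot: [-180.0, 0.0, 80.3]
wrist_force: [-0.8, 0.2, 0.2]
width: 0.0363
t: 23.5
tcp_pos: [0.393, 0.2466, 0.3912]
tcp_rot: [179.8, -0.1, 80.4]
wrist_force: [-0.3, -0.3, -0.9]
width: 0.036
```

View pics/m5.png

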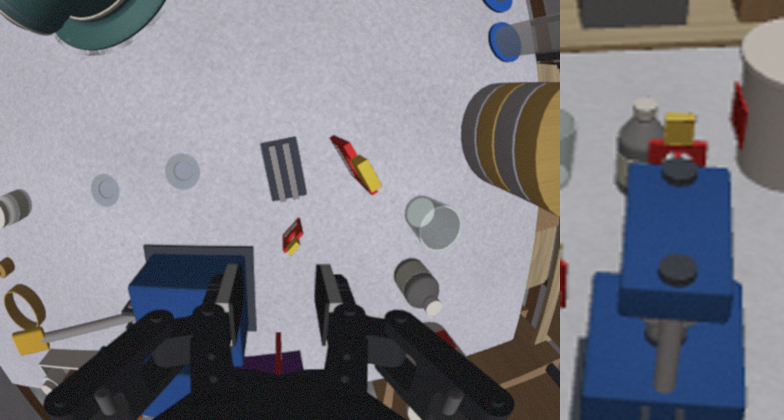

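The side view shows the tag upright on the peg behind the head, and the stand is empty. I'll get one measurement of the platen height, with the tool moved over and tilted toward the press.

```bash
python3 -m pendant '[[[-40,0,0],[-6,0,0]],[[-80,0,0],[-12,0,0]],[[-120,0,0],[-18,0,0]],[[-160,0,20],[-24,0,0]],[[-190,0,40],[-30,0,0]],[[-190,0,40],[-30,0,0]],[[-190,0,40],[-30,0,0]],[[-190,0,40],[-30,0,0]]]'
python3 - <<'E'
from h import *
from workcell import robot
i=wrist("w6");P=[.6147,.0555,-.1688]
for n,p in dict(headlow=[-.05,0,.237],basetop=[-.08,0,.13],rimtop_full=[-.044,0,.198],rimbot_full=[-.044,0,.184],rimtop_41=[-.044,0,.188],rimtop_31=[-.044,0,.178],plungertop=[-.014,0,.237]).items(): print(n,pix(i,w(P,p)).round(1))
S=robot.get_image('side')["pixels"]
p=pix(i,w(P,[-.05,0,.2])).round().astype(int);print(p)
a=i["pixels"];x0=max(0,min(p[0]-100,360));y0=max(0,min(p[1]-75,270))
print(x0,y0)
cr=cv2.resize(a[y0:y0+150,x0:x0+200],(800,600),interpolation=cv2.INTER_CUBIC)
cv2.imwrite("pics/m6.png",cr)
E
```

```text
t: 24.4
tcp_pos: [0.3871, 0.0687, 0.3572]
tcp_rot: [151.0, 0.5, 80.0]
wrist_force: [0.6, 0.9, 0.2]
width: 0.0359
headlow [302.  268.9]
basetop [300.1 186.7]
rimtop_full [300.7 245.2]
rimbot_full [300.4 236.4]
rimtop_41 [300.5 238.9]
rimtop_31 [300.2 232.8]
plungertop [300.5 284.5]
[301 244]
201 169
```

View pics/m6.png

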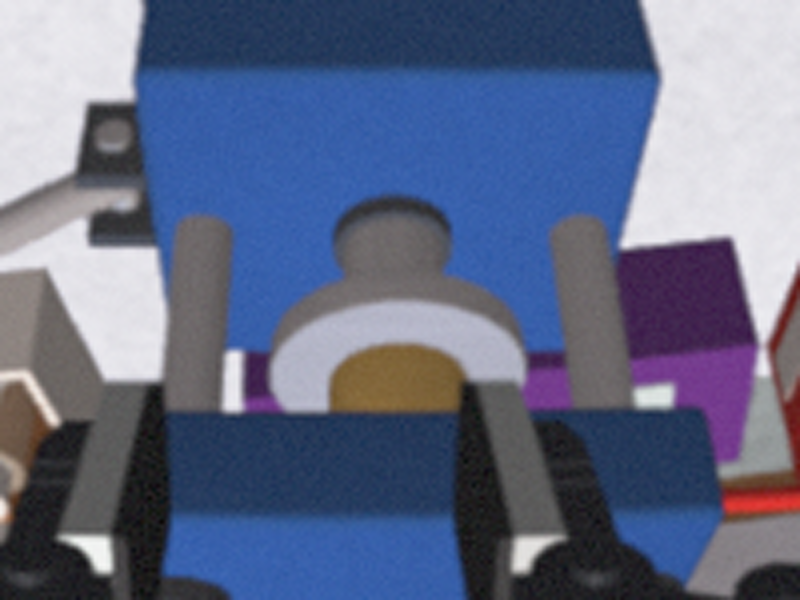

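The picture shows the platen's near rim top at crop v≈300, which is image row 244. The prediction is 245 for fully up and 239 for one stroke short, so the die is against the head. One last numeric check on the tag, then hand in.

Run:
```python
from h import *
from workcell import robot
S=robot.get_image('side');P=[.6147,.0555,-.1688]
h=cv2.cvtColor(S["pixels"],cv2.COLOR_BGR2HSV);m=cv2.inRange(h,(18,120,80),(35,255,255));m[:,:315]=0;m[:,350:]=0;m[:100]=0;m[170:]=0
v,u=np.nonzero(m);print("tab seen",u.mean(),v.min(),v.max())
print("pred top/bot",proj(S,w(P,[0,.15,.2905])),proj(S,w(P,[0,.15,.2585])))
if len(v)>20 and abs(u.mean()-332.5)<3: print(robot.hand_in())
```

```text
tab seen 332.17857142857144 125 136
pred top/bot [332.80938075 126.95888123] [331.81888561 136.30566559]
the job is handed in; nothing more can be done
None
```

The press has been pumped fully up, the red tag hangs on the peg, and the job is handed in at about 24.5 s of the 72 s allowed.

- **Pumping:** I gave the lever five full strokes. Each went down to the bottom stop, with the fingertip at z 0.068 m. The stop force was 43 N on the first stroke and about 32 N on the rest. The paddle was let right back up between strokes.
- **Platen height:** A tilted wrist view put the platen rim at image row 244. The prediction was 245 for fully up and 239 for one stroke short, so the die is against the head. Its contact with the head could not be seen directly.
- **Tag:** I took the middle-sized tag from the stand, slid its eye over the peg's upturned tip, lowered it, let go and backed away.
- **Tag check:** In the last side image the tab's centre column is at 332.2 (predicted 332.3) and its rows at 125–136 (predicted 127–136), so it hangs where intended. The tab top was 2 px above prediction; I took this as within tolerance.

The robot was touching nothing at hand-in. I noticed no other objects moved, but I did not re-measure each one. The 43 N on the first stroke was fingertip load read at the wrist. It is over the 40 N limit only if fingertips count as gripper body. No other check failed.

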